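# Fetch the full box from behind the carved figures

## Robot

A 6-joint arm with a two-finger parallel gripper is mounted at the origin on the work surface. World frame = base frame: x ahead of the robot, y to its left, z up, the work surface at z = 0. Lengths are in m, angles in degrees, forces in N, time in s.
With the tool pointing down it reaches from about 0.4 to 0.825 m from the base axis. Payload 7 kg.
Tool frame: the origin (TCP) lies between the finger pads; the fingertips stand 22 mm ahead of it and the grasp point (between the pads) lies 3 mm ahead of it; z points along the fingers, y is the direction in which the jaws open and shut (so a half turn about z gives the same grasp; the last joint's range is limited). The gripper opens to 88 mm and grips with 3 to 60 N. Pads are 19 mm wide; open, the fingers measure 130 mm over their backs; the gripper's body (78 mm by 193 mm) begins 47 mm behind the grasp point.
Start: joints at [-59.868, 20.546, 0.682, 0, -70.136, -16.507], TCP at [0.159, -0.656, 0.249] pointing down, gripper open.
Joint ranges: [-176.03, 176.03], [-82.01, 121.73], [-58.28, 71.71], [-173.87, 95.51], [-174.79, -0.11], [-173.66, 173.66]. Speed limits (degrees/s): [136.94, 136.94, 172.46, 180, 180, 180].

## Interface

Orientations are given as [roll, pitch, yaw] about the fixed x, y, z axes, in that order (R = Rz(yaw) Ry(pitch) Rx(roll)).
In Python, from plant import telemetry, cams, r gives the robot as it stands.
- The arm moves only by the tool carry_out, never from a script. Its argument "commands" is one flat list of numbers, 5 for each row, row after row: the shift along the world's x, y, z as a fraction of full scale, then the turn about the world's z as a fraction of full scale, then the gripper's target within -1 to 1 (shut at 1, half-way at 0, fully open at -1). In form: [x, y, z, turn, claw, x, y, z, turn, claw, ...]. A call has 1 to 8 rows; each row shifts and turns the commanded pose from where the row before left it; what a row does not reach is not made up. Full scale, the value 1, is 0.04 m for a shift and 4 degrees for a turn. A row lasts 1/10 s, in which the tool goes at most 50 mm and 8.59 degrees, less where a joint would pass 70% of its speed; a pose out of reach is approached as far as the arm can. A call with a number of a shift or a turn outside -1 to 1 is refused whole. A call with a gripper value outside its range is refused whole. The fingers move at their own pace and stop on an object; "grip_force" is the grip in N (left out, the last holds). Time passes only in rows, so rows that do not move let the fingers close. It gives the time, the measured TCP pose, the force and the opening at its end, in the units of the state.
- telemetry.get_state(): the state, without advancing time (a new reading comes with each control period).
- cams.capture(name): name is "scene" or "top"; returns a dict with "frame" (400x640x3 uint8, red, green, blue), "camera_matrix" (3x3 intrinsics, pixels), "camera_from_world" (4x4, takes a point from world to camera coordinates). Camera axes: x right, y down, z forward; pixel columns grow to the right and rows downward; lengths in m; the calibration is good to about 2 mm. A picture is of the moment at which its call begins. There is no depth.
- r.close_job(): hands the job in, once; it reports no verdict.
The state is a dict: "time_s": time; "joints": joint angles; "qd": joint speeds; "joint_torque": joint torques, N m; "tcp_pos": TCP position; "eef_rot": TCP orientation; "contact_force": force on the tool from outside, world axes, zero at the start; "moment": the same for the moment, N m; "gripper_width": finger opening in m.
Only numpy, scipy, OpenCV 4.12 (cv2) and the standard library are available. Lean on these libraries where they do the work, as an engineer would, in place of code of your own. Each camera call takes 0.05 s, during which the arm holds its last target. There are 200 camera calls.

## Task

Two closed cardboard boxes stand behind the two wooden figures on the craft table; they look alike, but one is full and clearly heavier, the other is empty. First move both figures aside, upright, into the wooden tray, then stand the full box in the middle of the cork mat and leave the empty one standing where it was (put it back there if you lift it), and only then put the figures back upright in the middle of the stands they came from. Set everything down gently, do not tip a figure over, and leave the jar and the tape roll alone.

Things in the scene. Friction and masses are not known exactly. Their poses are not given: they have to be found in the camera images.
- shepherd_mid (a point): The tall turned-wood figure (shepherd, round hat), 130 mm high, 140 g within 20 %: square base 52 x 52 x 12 mm, then a straight round body 40 mm in diameter from 12 to 96 mm above its underside, then head and a hat 39 mm across. Grip the body 80 to 90 mm above its underside. Starts on the square stand. This point is on its axis, 65 mm above its underside; z up.
- lady_mid (a point): The short turned-wood figure (woman in bell skirt), 108 mm high, 120 g within 20 %: round foot 58 mm in diameter, skirt narrowing to 36 mm at 48 mm above its underside, straight round body 36 mm in diameter from there to 80 mm, head 31 mm across. Grip 65 to 72 mm above its underside. Starts on the round stand. This point is on its axis, 54 mm above its underside; z up.
- stand_square: Square dark wooden plate fixed to the table, 72 x 72 x 6 mm; the shepherd's place. Origin at the centre of its underside on the table (top 6 mm higher), axes along its sides.
- stand_round: Round dark wooden plate fixed to the table, 72 mm in diameter, 6 mm thick; the woman's place. Origin at the centre of its underside on the table (top 6 mm higher).
- box_a_mid (a point): One of two closed cardboard boxes that look alike, 50 (x) x 70 (y) x 60 mm high, lid firmly on. Each stands about 75 mm beyond a figure (further from the robot). One of them is full, about 420 g, the other empty, about 60 g (each within 15 %): lift to find out. This point is the centre, 30 mm above the underside; grip across x (50 mm); z up.
- box_b_mid (a point): One of two closed cardboard boxes that look alike, 50 (x) x 70 (y) x 60 mm high, lid firmly on. Each stands about 75 mm beyond a figure (further from the robot). One of them is full, about 420 g, the other empty, about 60 g (each within 15 %): lift to find out. This point is the centre, 30 mm above the underside; grip across x (50 mm); z up.
- tray: Shallow wooden tray fixed to the table at one side, 240 (x) x 140 (y) mm outside, rim 16 mm high and 6 mm thick, floor 6 mm above the table; both figures fit in it side by side along x, about 120 mm apart. Origin at the centre of its underside, x along its long side.
- mat: Square cork mat fixed to the table at the other side, 100 x 100 x 4 mm; the place for the full box. Origin at the centre of its underside on the table (top 4 mm higher).
- jar: Bystander: loose glass jar with a brass lid, 52 mm in diameter, 75 mm high, standing beyond the boxes. Origin at the centre of its underside.
- tape: Bystander: loose roll of paper tape lying flat, 90 mm in diameter, 20 mm high, beyond the boxes. Origin at the centre of its underside.
Not all that is in view belongs to the job. Leave any black or purple look-alike of the part that bears box_b_mid alone.

How it is judged (in metres and radians):
On the way, in this order (a step that is already met when the one before it is completed fails the run):
1. both figures stand upright and released in the tray, the boxes still where they were (linear speed of each of shepherd, lady below 0.02 m/s and angular speed of each of shepherd, lady below 0.2 rad/s and angle between each of shepherd_mid, lady_mid's own z axis and vertical below 0.12 rad and contact force between the fingers and shepherd below 0.2 N and x of shepherd_mid in the frame of tray between -0.1 and 0.1 m and y of shepherd_mid in the frame of tray between -0.05 and 0.05 m and z of shepherd_mid in the frame of tray between 0.065 and 0.077 m and contact force between the fingers and lady below 0.2 N and x of lady_mid in the frame of tray between -0.1 and 0.1 m and y of lady_mid in the frame of tray between -0.05 and 0.05 m and z of lady_mid in the frame of tray between 0.054 and 0.066 m and distance of each of box_a_mid, box_b_mid from where it was at the start of the episode below 0.015 m), for 0.2 s.
2. the full box stands released in the middle of the mat and the empty one where it stood, both figures still in the tray (linear speed of each of box_b, box_a, shepherd, lady below 0.02 m/s and angular speed of each of box_b, box_a, shepherd, lady below 0.2 rad/s and angle between each of box_b_mid, box_a_mid, shepherd_mid, lady_mid's own z axis and vertical below 0.12 rad and contact force between the fingers and box_b below 0.2 N and horizontal distance between box_b_mid and mat below 0.015 m and z of box_b_mid in the frame of mat between 0.029 and 0.039 m and contact force between the fingers and box_a below 0.2 N and distance of box_a_mid from where it was at the start of the episode below 0.015 m and contact force between the fingers and shepherd below 0.2 N and x of shepherd_mid in the frame of tray between -0.1 and 0.1 m and y of shepherd_mid in the frame of tray between -0.05 and 0.05 m and z of shepherd_mid in the frame of tray between 0.065 and 0.077 m and contact force between the fingers and lady below 0.2 N and x of lady_mid in the frame of tray between -0.1 and 0.1 m and y of lady_mid in the frame of tray between -0.05 and 0.05 m and z of lady_mid in the frame of tray between 0.054 and 0.066 m), for 0.2 s.
At the end, for the whole second after the job is handed in: The full box stands within 15 mm of the middle of the cork mat, the empty box within 15 mm of where it stood at the start, each figure upright within 12 mm of the middle of its own stand (shepherd on the square one, woman on the round one); all released and at rest (linear speed of each of box_b, box_a, shepherd, lady below 0.02 m/s and angular speed of each of box_b, box_a, shepherd, lady below 0.2 rad/s and angle between each of box_b_mid, box_a_mid, shepherd_mid, lady_mid's own z axis and vertical below 0.12 rad and contact force between the fingers and box_b below 0.2 N and horizontal distance between box_b_mid and mat below 0.015 m and z of box_b_mid in the frame of mat between 0.029 and 0.039 m and contact force between the fingers and box_a below 0.2 N and distance of box_a_mid from where it was at the start of the episode below 0.015 m and contact force between the fingers and shepherd below 0.2 N and horizontal distance between shepherd_mid and stand_square below 0.012 m and z of shepherd_mid in the frame of stand_square between 0.066 and 0.076 m and contact force between the fingers and lady below 0.2 N and horizontal distance between lady_mid and stand_round below 0.012 m and z of lady_mid in the frame of stand_round between 0.055 and 0.065 m); the robot touches nothing.
It fails at once if a figure or box is dropped or thrown (moves faster than 0.6 m/s unheld, as after a fall of some 20 mm) ((linear speed of shepherd above 0.6 m/s and contact force between the fingers and shepherd below 0.1 N) or (linear speed of lady above 0.6 m/s and contact force between the fingers and lady below 0.1 N) or (linear speed of box_a above 0.6 m/s and contact force between the fingers and box_a below 0.1 N) or (linear speed of box_b above 0.6 m/s and contact force between the fingers and box_b below 0.1 N)).
It fails at once if a figure or box is tipped over (more than 57 degrees) (angle between any of shepherd_mid, lady_mid, box_a_mid, box_b_mid's own z axis and vertical above 1 rad).
It fails at once if the jar or the tape roll is pushed more than 20 mm (distance of any of jar, tape from where it was at the start of the episode above 0.02 m).
It also fails if it takes over 141 s, if anything falls off the work surface, if the arm or the gripper's body presses on something with over 40 N, if the wrist force passes 120 N, or if a joint passes its speed limit or range.

## Working session

There is one attempt and no reset: what is moved stays moved. The work goes in short steps, Python scripts to look and compute and a tool call to move; the robot and the scene stay as the last step left them, time stands still between calls to the robot, and variables do not carry over. Pictures are saved under pics/ and viewed, about 12 in all and at most 16, crops included, and the job is handed in when it is done.

Besides the shell and the picture viewer there is one more tool, called after "Emit:" by a JSON object that holds its "method" and its "body", one argument or row to a line. carry_out: Moves the arm, as the interface text tells. Shift numbers are shares of 0.04 m and turn numbers shares of 4 degrees, none past 1 either way. Its arguments: {"type":"object","properties":{"commands":{"type":"array"},"grip_force":{"type":"number"}},"required":["commands"]}

```bash
mkdir -p pics; ls; python3 - <<'E'
from plant import telemetry,cams,r
import cv2
print(telemetry.get_state())
for n in("scene","top"):
    c=cams.capture(n);cv2.imwrite(f"pics/{n}0.png",c["frame"][:,:,::-1]);print(n,c["camera_matrix"].tolist(),c["camera_from_world"].round(4).tolist())
E
```

```text
pics
{'time_s': 0.0, 'joints': array([-5.98666239e+01,  2.05911409e+01,  6.33637584e-01, -2.24249867e-02,
       -7.01375804e+01, -1.65047902e+01]), 'qd': array([ 0.05235533,  0.02928551, -0.03170039,  0.03026203, -0.08200636,
        0.01887792]), 'joint_torque': array([ 7.48235880e-05, -5.82715237e+01,  2.93063557e+01,  6.99765980e+00,
        6.99490993e-03, -1.30438784e-04]), 'tcp_pos': array([ 0.15889797, -0.65554522,  0.24761772]), 'eef_rot': array([ 1.79902845e+02, -6.80347238e-03, -1.66379045e+02]), 'contact_force': array([-0.85588148, -0.19134824, -0.69428724]), 'moment': array([ 4.85026101e-05,  2.99295574e-02, -1.05390837e-02]), 'gripper_width': 0.08764460206552814}
scene [[421.06681279144505, 0.0, 318.59949909673315], [0.0, 421.06681279144505, 203.34402005236035], [0.0, 0.0, 1.0]] [[0.8581, 0.5132, 0.0155, -0.4941], [0.301, -0.4784, -0.8249, -0.0806], [-0.4159, 0.7126, -0.565, 1.336], [0.0, 0.0, 0.0, 1.0]]
top [[473.5978106485905, 0.0, 318.30871154721166], [0.0, 473.5978106485905, 198.58640080849844], [0.0, 0.0, 1.0]] [[0.0034, -0.9999, -0.0119, 0.0063], [-0.995, -0.0022, -0.0995, 0.5905], [0.0995, 0.0121, -0.995, 0.9988], [0.0, 0.0, 0.0, 1.0]]
```

View pics/scene0.png

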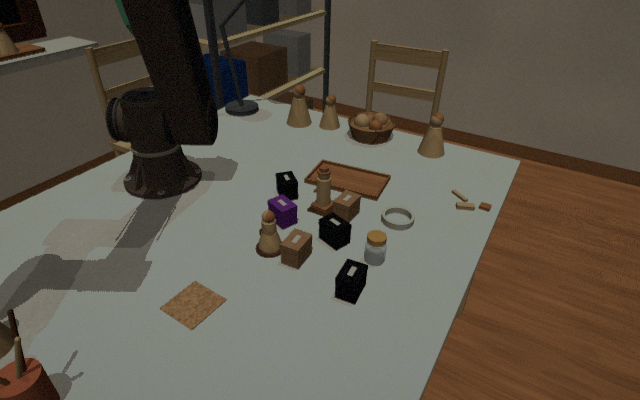

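View pics/top0.png

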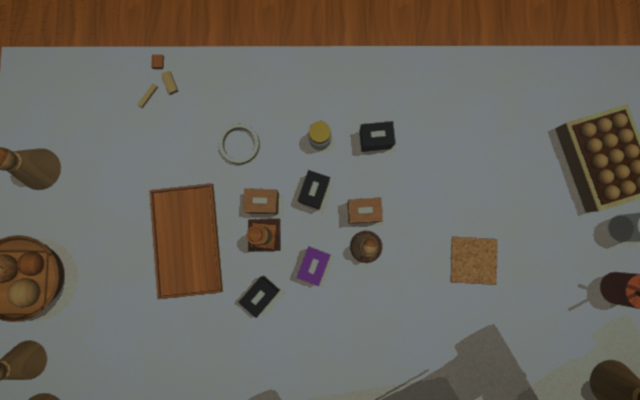

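The scene view shows the shepherd at about (323,190), the woman at (268,235), brown boxes at (346,205) and (296,248), the tray at (347,180) and the mat at (194,304). In the top view, the shepherd's stand is at (265,235), the woman at (366,247), boxes at (261,201) and (365,211), the tray at (186,241) and the mat at (474,260).

```bash
cat > h.py <<'E'
import numpy as np,cv2
from plant import telemetry,cams,r
def grab(n,tag=None):
    c=cams.capture(n)
    if tag: cv2.imwrite(f"pics/{tag}.png",c["frame"][:,:,::-1])
    return c
def proj(c,P):
    P=np.atleast_2d(P);T=c["camera_from_world"];q=(P@T[:3,:3].T+T[:3,3])@c["camera_matrix"].T
    return q[:,:2]/q[:,2:]
def ray(c,uv):
    T=c["camera_from_world"];R=T[:3,:3]
    return -R.T@T[:3,3],R.T@np.linalg.solve(c["camera_matrix"],[uv[0],uv[1],1])
def onz(c,uv,z):
    o,d=ray(c,uv);return o+d*(z-o[2])/d[2]
def tri(cs,uvs):
    A=[];b=[]
    for c,uv in zip(cs,uvs):
        M=c["camera_matrix"]@c["camera_from_world"][:3]
        for k in(0,1):
            row=uv[k]*M[2]-M[k];A.append(row[:3]);b.append(-row[3])
    return np.linalg.lstsq(np.array(A),np.array(b),rcond=None)[0]
def crop(c,x0,y0,x1,y1,s,tag):
    im=cv2.resize(c["frame"][y0:y1,x0:x1,::-1],None,fx=s,fy=s,interpolation=cv2.INTER_CUBIC)
    im=cv2.convertScaleAbs(im,alpha=1.5,beta=15)
    for x in range((x0+9)//10*10,x1,10):
        cv2.line(im,(int((x-x0+.5)*s),0),(int((x-x0+.5)*s),5 if x%50 else 14),(0,0,255),1)
    for y in range((y0+9)//10*10,y1,10):
        cv2.line(im,(0,int((y-y0+.5)*s)),(5 if y%50 else 14,int((y-y0+.5)*s)),(0,0,255),1)
    cv2.imwrite(f"pics/{tag}.png",im)
E
python3 - <<'E'
from h import *
t=grab("top");s=grab("scene")
crop(t,230,180,400,280,4.7,"t1");crop(s,240,155,380,275,5,"s1")
for n,uv,z in [("shst",(265,235),.006),("boxL",(261,198),.06),("boxR",(365,209),.06),("mat",(474,260.5),.004),("tray",(186,241),.016),("lady",(371,245),.108)]:
    print(n,onz(t,uv,z).round(4))
E
```

```text
shst [0.5118 0.1257 0.006 ]
boxL [0.5884 0.1285 0.06  ]
boxR [ 0.5657 -0.0905  0.06  ]
mat [ 0.4576 -0.3329  0.004 ]
tray [0.498  0.2973 0.016 ]
lady [ 0.4904 -0.0978  0.108 ]
```

View pics/t1.png

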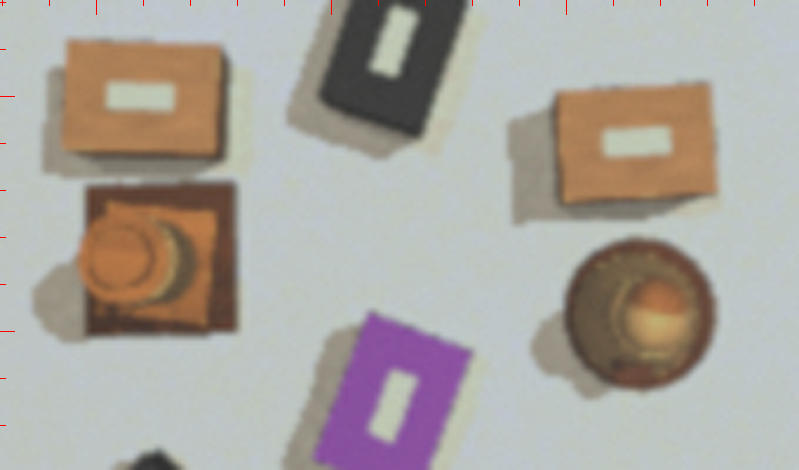

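View pics/s1.png

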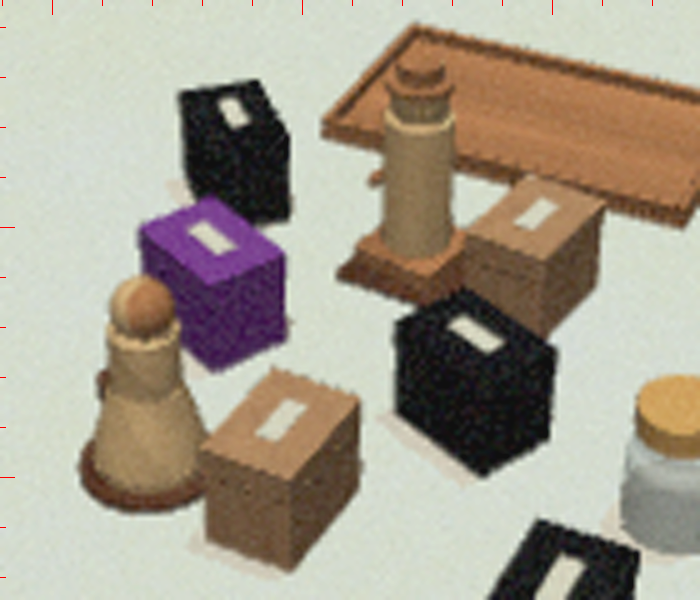

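```bash
python3 - <<'E'
from h import *
t=grab("top");s=grab("scene")
T=lambda x,y:(230+x/4.7-.5,180+y/4.7-.5)
S=lambda x,y:(240+x/5-.5,155+y/5-.5)
for n,a,b in [("boxL top",(141,97),(538,213)),("boxR top",(637,142),(282,421)),("lady head ctr",(657,312),(143,305)),("shep crown",(122,258),(421,70)),("shep base corner near(bottom scene)=top? ",(216,212),(466,240)),
 ("boxR corner far",(710,84),(273,370))]:
    X=tri([t,s],[T(*a),S(*b)]);print(n,X.round(4),"res",(proj(t,X)-T(*a)).round(2),(proj(s,X)-S(*b)).round(2))
for n,a,z in [("boxLc",(143,97.5),.06),("boxRc",(636,143.5),.06),("stsq",(162,258.5),.006),("stsq1",(87,185),.006),("stsq2",(236,183),.006),("stsq3",(238,331),.006),("stsq4",(88,335),.006),("strd",(641,314),.006),("shbase",(159,265),.018)]:
    print(n,onz(t,T(*a),z).round(4))
g=t["frame"]
crop(t,140,175,240,305,4.5,"t2")
# mat by colour
hsv=cv2.cvtColor(g,cv2.COLOR_RGB2HSV);m=((hsv[...,1]>70)).astype(np.uint8)
m2=np.zeros_like(m);m2[225:295,440:510]=m[225:295,440:510]
c=max(cv2.findContours(m2,0,2)[0],key=cv2.contourArea);R=cv2.minAreaRect(c);print(R);print("mat",onz(t,R[0],.004).round(4))
m3=np.zeros_like(m);m3[175:305,140:235]=m[175:305,140:235]
c=max(cv2.findContours(m3,0,2)[0],key=cv2.contourArea);R=cv2.minAreaRect(c);print(R)
for p in cv2.boxPoints(R):print(onz(t,p,.016).round(4))
print("tray",onz(t,R[0],.016).round(4))
for n,x,y in(("L",259.9,200.2),("R",364.8,210)):
    mm=np.zeros_like(m);mm[int(y)-14:int(y)+12,int(x)-20:int(x)+22]=m[int(y)-14:int(y)+12,int(x)-20:int(x)+22]
    c=max(cv2.findContours(mm,0,2)[0],key=cv2.contourArea);print(n,cv2.minAreaRect(c))
E
```

```text
boxL top [0.5849 0.1323 0.0596] res [[-0.27 -0.45]] [[-0.51  0.06]]
boxR top [ 0.5648 -0.0904  0.0586] res [[-0.16 -0.23]] [[-0.32  0.01]]
lady head ctr [ 0.489  -0.0948  0.1005] res [[-0.14 -0.19]] [[-0.25 -0.  ]]
shep crown [0.5109 0.1296 0.1282] res [[-0.23 -0.35]] [[-0.38  0.03]]
shep base corner near(bottom scene)=top?  [0.5422 0.1048 0.0411] res [[-2.55 -4.2 ]] [[-4.8   0.33]]
boxR corner far [ 0.583  -0.1179  0.1151] res [[0.57 0.81]] [[ 1.11 -0.05]]
boxLc [0.5837 0.1307 0.06  ]
boxRc [ 0.5635 -0.0901  0.06  ]
stsq [0.5129 0.128  0.006 ]
stsq1 [0.5474 0.1639 0.006 ]
stsq2 [0.5485 0.0936 0.006 ]
stsq3 [0.4792 0.0918 0.006 ]
stsq4 [0.4771 0.1621 0.006 ]
strd [ 0.4878 -0.0966  0.006 ]
shbase [0.5096 0.1278 0.018 ]
((473.7867736816406, 260.26434326171875), (45.842735290527344, 45.69292449951172), 2.8624050617218018)
mat [ 0.4582 -0.3324  0.004 ]
((184.86782836914062, 240.835205078125), (109.86726379394531, 64.86563873291016), 84.95755004882812)
[0.6125 0.3859 0.016 ]
[0.6254 0.2428 0.016 ]
[0.3869 0.2157 0.016 ]
[0.3741 0.3555 0.016 ]
tray [0.4983 0.2998 0.016 ]
L ((260.0, 200.0), (22.0, 34.0), 90.0)
R ((365.0, 209.5), (23.0, 34.0), 90.0)
```

Triangulated heights agree with the text (box tops 59–60 mm, heads where expected). The woman comes first, with the jaws along y.

Emit:
{"method": "carry_out", "body": {
  "commands": [0.55,0.935,0,-0.2267,-1,0.55,0.935,0,-0.2267,-1,0.55,0.935,0,-0.2267,-1,0.55,0.935,0,-0.2267,-1,0.55,0.935,0,-0.2267,-1,0.55,0.935,0,-0.2267,-1,0.55,0.935,0,-0.2267,-1,0.55,0.935,0,-0.2267,-1],
  "grip_force": 15
}}

```text
time_s: 1.1
tcp_pos: [0.3355, -0.3552, 0.2488]
eef_rot: [-180.0, 0.0, -173.7]
contact_force: [1.5, -0.4, 0.1]
gripper_width: 0.0874
```

Emit:
{"method": "carry_out", "body": {
  "commands": [0.55,0.935,0,-0.2267,-1,0.55,0.935,0,-0.2267,-1,0.55,0.935,0,-0.2267,-1,0.55,0.935,0,-0.2267,-1,0.55,0.935,0,-0.2267,-1,0.55,0.935,0,-0.2267,-1,0.55,0.935,0,-0.2267,-1,0,0,0,0,-1]
}}

```text
time_s: 1.9
tcp_pos: [0.4912, -0.0915, 0.2486]
eef_rot: [180.0, 0.1, -179.8]
contact_force: [-0.1, -0.3, -0.5]
gripper_width: 0.0875
```

Emit:
{"method": "carry_out", "body": {
  "commands": [0,0,-0.8,0,-1,0,0,-0.8,0,-1,0,0,-0.6,0,-1,0,0,0,0,-1,0,0,0,0,-1]
}}

```text
time_s: 2.4
tcp_pos: [0.4891, -0.0953, 0.1611]
eef_rot: [-180.0, -0.0, -180.0]
contact_force: [0.6, -0.2, 1.1]
gripper_width: 0.0876
```

Emit:
{"method": "carry_out", "body": {
  "commands": [0,0,-0.7,0,-1,0,0,-0.7,0,-1,0,0,-0.4,0,-1,0,0,-0.25,0,-1,0,0,0,0,0,0,0,0,0,0.05,0,0,0,0,0.1,0,0,0,0,0.15]
}}

```text
time_s: 3.2
tcp_pos: [0.4896, -0.0949, 0.0795]
eef_rot: [180.0, 0.1, -180.0]
contact_force: [-0.8, -0.2, 0.4]
gripper_width: 0.0612
```

Emit:
{"method": "carry_out", "body": {
  "commands": [0,0,0,0,0.25,0,0,0,0,0.4,0,0,0,0,1,0,0,0,0,1,0,0,0.25,0,1,0,0,0.25,0,1]
}}

```text
time_s: 3.8
tcp_pos: [0.4887, -0.0951, 0.0991]
eef_rot: [-180.0, -0.1, -180.0]
contact_force: [-0.8, 0.0, -0.5]
gripper_width: 0.0357
```

Emit:
{"method": "carry_out", "body": {
  "commands": [0,0,0.5,0,1,0,0,0.9,0,1,0,0,0.9,0,1,0,0,0.9,0,1,0,0.2,0.3,0,1,0,0.5,0,0,1,-0.1,0.9,0,0,1,-0.2,0.9,0,0,1]
}}

```text
time_s: 4.6
tcp_pos: [0.4767, 0.0059, 0.2389]
eef_rot: [180.0, 0.0, 179.9]
contact_force: [0.9, 0.3, -1.2]
gripper_width: 0.036
```

Emit:
{"method": "carry_out", "body": {
  "commands": [-0.2,1,0,0,1,-0.2,1,0,0,1,-0.2,1,0,0,1,-0.2,1,0,0,1,-0.175,1,0,0,1,0,1,0,0,1,0,0.7,0,0,1,0,0.5,0,0,1]
}}

```text
time_s: 5.4
tcp_pos: [0.4374, 0.2949, 0.2386]
eef_rot: [-180.0, -0.0, -179.9]
contact_force: [0.1, -0.8, -1.6]
gripper_width: 0.0354
```

Emit:
{"method": "carry_out", "body": {
  "commands": [0,0,0,0,1,0,0,-0.7,0,1,0,0,-0.9,0,1,0,0,-0.9,0,1,0,0,-0.5,0,1,0,0,-0.3,0,1,0,0,0,0,1]
}}

```text
time_s: 6.1
tcp_pos: [0.4375, 0.2917, 0.1054]
eef_rot: [-179.9, -0.1, 180.0]
contact_force: [0.6, 0.4, -1.5]
gripper_width: 0.0353
```

Emit:
{"method": "carry_out", "body": {
  "commands": [0,0,-0.35,0,1,0,0,-0.2,0,1,0,0,-0.1,0,1,0,0,-0.05,0,1,0,0,0,0,1,0,0,0,0,0.1,0,0,0,0,0,0,0,0,0,-0.5]
}}

```text
time_s: 6.9
tcp_pos: [0.4381, 0.2932, 0.079]
eef_rot: [180.0, 0.0, -180.0]
contact_force: [-0.7, -0.5, -0.8]
gripper_width: 0.047
```

Emit:
{"method": "carry_out", "body": {
  "commands": [0,0,0,0,-1,0,0,0,0,-1,0,0,0.3,0,-1,0,0,0.7,0,-1,0,0,1,0,-1,0,0,1,0,-1,0,0,0.9,0,-1,0,0,0,0,-1]
}}

```text
time_s: 7.7
tcp_pos: [0.44, 0.2948, 0.2411]
eef_rot: [179.6, 0.4, -179.9]
contact_force: [-0.4, 0.4, -0.1]
gripper_width: 0.0879
```

```bash
python3 - <<'E'
from h import *
print(telemetry.get_state()["tcp_pos"])
t=grab("top");s=grab("scene")
im=np.hstack([t["frame"][170:310,140:400],s["frame"][140:280,230:400]]);
cv2.imwrite("pics/a.png",cv2.convertScaleAbs(cv2.resize(im[...,::-1],None,fx=1.85,fy=1.85,interpolation=2),alpha=1.5))
E
```

```text
[0.43997907 0.29477974 0.24112945]
```

View pics/a.png

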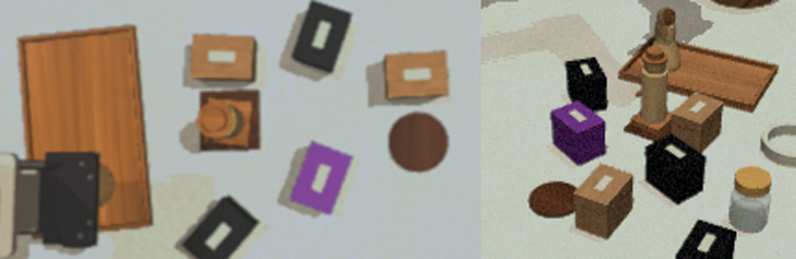

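Woman stands upright in the tray (lower end of the tray in the top view; (665,45) in the crop's scene half). The round stand is bare at crop (418,142). Now the shepherd.

```bash
python3 - <<'E'
from h import *
t=grab("top");hsv=cv2.cvtColor(t["frame"],cv2.COLOR_RGB2HSV);m=((hsv[...,1]>70)).astype(np.uint8)
mm=np.zeros_like(m);mm[226:270,340:392]=m[226:270,340:392]
c=max(cv2.findContours(mm,0,2)[0],key=cv2.contourArea);R=cv2.minEnclosingCircle(c);M=cv2.moments(c);print(R,cv2.boundingRect(c),onz(t,(M['m10']/M['m00'],M['m01']/M['m00']),.006).round(4))
E
```

```text
((365.6298828125, 246.48397827148438), 15.569643020629883) (351, 231, 31, 31) [ 0.4874 -0.0961  0.006 ]
```

Emit:
{"method": "carry_out", "body": {
  "commands": [0.2,-0.5,0,0,-1,0.4,-0.9,0,0,-1,0.4,-0.9,0,0,-1,0.4,-0.9,0,0,-1,0.3,-0.6,0,0,-1,0.1,-0.325,0,0,-1,0,0,-0.5,0,-1,0,0,-0.5,0,-1]
}}

```text
time_s: 8.65
tcp_pos: [0.5098, 0.1276, 0.1936]
eef_rot: [180.0, -0.0, 180.0]
contact_force: [0.1, 0.2, -1.0]
gripper_width: 0.0875
```

Emit:
{"method": "carry_out", "body": {
  "commands": [0,0,0,0,-1,0,0,0,0,-1]
}}

```text
time_s: 8.85
tcp_pos: [0.5097, 0.128, 0.1943]
eef_rot: [-179.9, -0.1, -179.9]
contact_force: [-0.0, 0.3, 0.4]
gripper_width: 0.0875
```

Emit:
{"method": "carry_out", "body": {
  "commands": [0,0,-0.8,0,-1,0,0,-0.8,0,-1,0,0,-0.5,0,-1,0,0,-0.25,0,-1,0,0,-0.125,0,-0.4,0,0,0,0,-0.2,0,0,0,0,-0.1,0,0,0,0,0]
}}

```text
time_s: 9.65
tcp_pos: [0.5106, 0.1284, 0.0966]
eef_rot: [179.9, 0.1, -180.0]
contact_force: [0.7, -0.3, -0.7]
gripper_width: 0.0614
```

Emit:
{"method": "carry_out", "body": {
  "commands": [0,0,0,0,0.1,0,0,0,0,0.2,0,0,0,0,1,0,0,0,0,1,0,0,0.25,0,1,0,0,0.25,0,1]
}}

```text
time_s: 10.25
tcp_pos: [0.5097, 0.1278, 0.116]
eef_rot: [-180.0, -0.0, -180.0]
contact_force: [-0.1, 1.6, -0.5]
gripper_width: 0.0398
```

Emit:
{"method": "carry_out", "body": {
  "commands": [0,0,0.6,0,1,0,0,0.9,0,1,0,0.2,0.5,0,1,0.1,0.6,0,0,1,0.3,0.9,0,0,1,0.3,0.9,0,0,1,0.3,0.9,0,0,1,0.2,0.6,0,0,1]
}}

```text
time_s: 11.05
tcp_pos: [0.5585, 0.2942, 0.1964]
eef_rot: [180.0, 0.0, -179.9]
contact_force: [0.8, 0.3, -1.4]
gripper_width: 0.0398
```

Emit:
{"method": "carry_out", "body": {
  "commands": [0,0.375,0,0,1,0,0,0,0,1,0,0,-0.6,0,1,0,0,-0.8,0,1,0,0,-0.5,0,1,0,0,-0.3,0,1,0,0,-0.15,0,1,0,0,0,0,1]
}}

```text
time_s: 11.85
tcp_pos: [0.5579, 0.3066, 0.1017]
eef_rot: [-180.0, -0.0, -180.0]
contact_force: [-0.1, -0.1, -0.5]
gripper_width: 0.0401
```

Emit:
{"method": "carry_out", "body": {
  "commands": [0,0,-0.075,0,1,0,0,-0.05,0,1,0,0,-0.025,0,1,0,0,0,0,1,0,0,0,0,0,0,0,0,0,-0.1,0,0,0,0,-0.5,0,0,0,0,-1]
}}

```text
time_s: 12.65
tcp_pos: [0.558, 0.3071, 0.0957]
eef_rot: [180.0, 0.0, -180.0]
contact_force: [0.6, -0.3, -1.1]
gripper_width: 0.059
```

Emit:
{"method": "carry_out", "body": {
  "commands": [0,0,0,0,-1,0,0,0,0,-1,0,0,0.3,0,-1,0,0,0.7,0,-1,0,0,1,0,-1,0,0,1,0,-1,0,0,0.6,0,-1,0,-0.5,0,0.5,-1]
}}

```text
time_s: 13.45
tcp_pos: [0.5598, 0.2893, 0.2452]
eef_rot: [179.7, 0.4, -177.8]
contact_force: [1.0, -0.5, -1.1]
gripper_width: 0.0876
```

Emit:
{"method": "carry_out", "body": {
  "commands": [0,-0.9,0,1,-1,0,-0.9,0,1,-1,0,-0.9,0,1,-1,0,-0.9,0,1,-1,0,-0.9,0,1,-1,0,-0.9,0,1,-1,0,-0.5,0,1,-1,0,0,0,1,-1]
}}

```text
time_s: 14.25
tcp_pos: [0.5577, 0.0485, 0.2408]
eef_rot: [-180.0, 0.0, -146.0]
contact_force: [-0.0, 1.5, -0.1]
gripper_width: 0.0875
```

```bash
python3 - <<'E'
from h import *
t=grab("top");s=grab("scene")
im=np.hstack([t["frame"][170:310,140:400],s["frame"][140:280,230:400]]);
cv2.imwrite("pics/b.png",cv2.convertScaleAbs(cv2.resize(im[...,::-1],None,fx=1.85,fy=1.85,interpolation=2),alpha=1.5))
E
```

```text
(no output)
```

View pics/b.png

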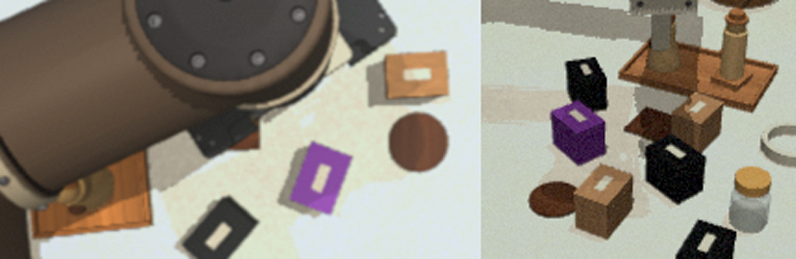

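Both figures stand upright in the tray, and both brown boxes are untouched. Next I turn the jaws along x over the right-hand box.

Emit:
{"method": "carry_out", "body": {
  "commands": [0.05,-0.5,0,1,-1,0.1,-0.9,0,1,-1,0,-0.9,0,1,-1,0,-0.8,0,1,-1,0,-0.44,0,1,-1,0,0,0,1,-1,0,0,0,1,-1,0,0,0,1,-1],
  "grip_force": 25
}}

```text
time_s: 15.15
tcp_pos: [0.5642, -0.0904, 0.2401]
eef_rot: [-180.0, 0.0, -113.9]
contact_force: [-0.1, -0.5, 0.1]
gripper_width: 0.0873
```

Emit:
{"method": "carry_out", "body": {
  "commands": [0,0,-0.5,1,-1,0,0,-0.7,1,-1,0,0,-0.7,1,-1,0,0,-0.6,1,-1,0,0,0,1,-1,0,0,0,1,-1,0,0,0,0.75,-1,0,0,0,0,-1]
}}

```text
time_s: 15.95
tcp_pos: [0.5643, -0.09, 0.14]
eef_rot: [-180.0, -0.0, -87.0]
contact_force: [0.2, 0.0, 0.4]
gripper_width: 0.0875
```

Emit:
{"method": "carry_out", "body": {
  "commands": [0,0,-0.8,0,-1,0,0,-0.8,0,-1,0,0,-0.6,0,-1,0,0,-0.35,0,-1,0,0,0,0,-0.5,0,0,0,0,-0.3,0,0,0,0,-0.25,0,0,0,0,-0.2]
}}

```text
time_s: 16.75
tcp_pos: [0.5647, -0.0904, 0.0388]
eef_rot: [-179.9, 0.0, -87.0]
contact_force: [-1.0, -0.0, -0.5]
gripper_width: 0.061
```

Emit:
{"method": "carry_out", "body": {
  "commands": [0,0,0,0,-0.15,0,0,0,0,0,0,0,0,0,0.2,0,0,0,0,1,0,0,0,0,1]
}}

```text
time_s: 17.25
tcp_pos: [0.5643, -0.0905, 0.0382]
eef_rot: [-180.0, -0.0, -87.0]
contact_force: [-1.6, 1.7, 6.5]
gripper_width: 0.0501
```

Emit:
{"method": "carry_out", "body": {
  "commands": [0,0,0.1,0,1,0,0,0.15,0,1,0,0,0,0,1,0,0,0,0,1]
}}

```text
time_s: 17.65
tcp_pos: [0.5641, -0.0906, 0.0477]
eef_rot: [-180.0, 0.0, -87.0]
contact_force: [-0.3, 0.1, -0.2]
gripper_width: 0.0498
```

```bash
python3 - <<'E'
from h import *
F=[];Q=[]
for i in range(6):
    grab("top");s=telemetry.get_state();F.append(s["contact_force"]);Q.append(s["joint_torque"])
print(np.mean(F,0).round(2),np.std(F,0).round(2),np.mean(Q,0).round(2),s["tcp_pos"],s["gripper_width"])
c=grab("scene");crop(c,215,190,345,290,5,"c")
E
```

```text
[-0.23  0.32 -0.59] [0.57 0.28 0.38] [ 0.000e+00 -5.295e+01  2.073e+01  4.970e+00  3.000e-02  0.000e+00] [ 0.56385358 -0.09062427  0.04736265] 0.04992577811163804
```

View pics/c.png

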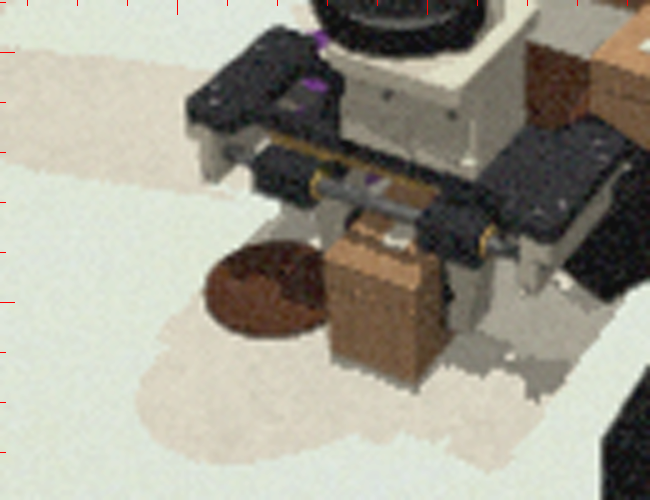

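Emit:
{"method": "carry_out", "body": {
  "commands": [0,0,0.25,0,1,0,0,0.25,0,1,0,0,0,0,1,0,0,0,0,1]
}}

```text
time_s: 18.4
tcp_pos: [0.5644, -0.0905, 0.0683]
eef_rot: [-179.9, 0.0, -87.0]
contact_force: [-0.4, 0.2, 0.0]
gripper_width: 0.05
```

```bash
python3 - <<'E'
from h import *
F=[];Q=[]
for i in range(6):
    c=grab("scene");s=telemetry.get_state();F.append(s["contact_force"]);Q.append(s["joint_torque"])
print(np.mean(F,0).round(2),np.mean(Q,0).round(2),s["tcp_pos"],s["gripper_width"])
crop(c,255,210,325,290,5,"d")
E
```

```text
[-0.07  0.13 -0.72] [ 1.000e-02 -5.203e+01  2.183e+01  5.240e+00  3.000e-02  0.000e+00] [ 0.56379829 -0.09060033  0.06728508] 0.05001556849590482
```

View pics/d.png

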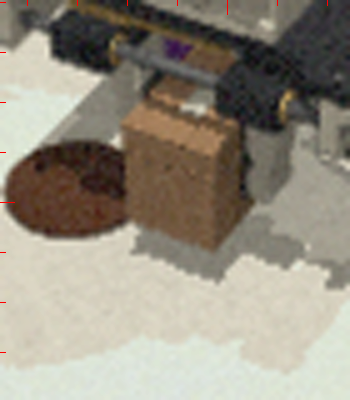

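The box hangs clear of the table with its shadow detached below it, and the wrist reads about -0.7 N, so this is the empty one. I put it back.

Emit:
{"method": "carry_out", "body": {
  "commands": [0,0,-0.25,0,1,0,0,-0.2,0,1,0,0,-0.15,0,1,0,0,-0.1,0,1,0,0,-0.05,0,1,0,0,0,0,1,0,0,0,0,-0.2,0,0,0,0,-0.4]
}}

```text
time_s: 19.5
tcp_pos: [0.5642, -0.0906, 0.0375]
eef_rot: [-180.0, -0.0, -87.0]
contact_force: [-0.8, 0.5, 0.0]
gripper_width: 0.0562
```

Emit:
{"method": "carry_out", "body": {
  "commands": [0,0,0,0,-1,0,0,0,0,-1,0,0,0,0,-1,0,0,0.3,0,-1,0,0,0.7,0,-1,0,0,0.9,0,-1,0,0,0.9,0,-1,0,0,0,0,-1]
}}

```text
time_s: 20.3
tcp_pos: [0.5672, -0.0905, 0.1559]
eef_rot: [-179.4, -0.0, -86.9]
contact_force: [0.5, 0.8, 0.3]
gripper_width: 0.0874
```

Emit:
{"method": "carry_out", "body": {
  "commands": [0,0.5,0,0,-1,0.1,0.9,0,-0.25,-1,0.1,0.9,0,-0.25,-1,0.1,0.9,0,-0.25,-1,0.1,0.9,0,-0.25,-1,0.1,0.9,0,-0.25,-1,0,0.54,0,0,-1,0,0,0,0,-1],
  "grip_force": 35
}}

```text
time_s: 21.1
tcp_pos: [0.5842, 0.1336, 0.15]
eef_rot: [-180.0, 0.0, -91.8]
contact_force: [0.1, 0.2, -0.1]
gripper_width: 0.0881
```

Emit:
{"method": "carry_out", "body": {
  "commands": [0,0,-0.8,0,-1,0,0,-0.8,0,-1,0,0,-0.7,0,-1,0,0,-0.4,0,-1,0,0,-0.1,0,-0.5,0,0,0,0,-0.3,0,0,0,0,-0.25,0,0,0,0,-0.2]
}}

```text
time_s: 21.9
tcp_pos: [0.5847, 0.1313, 0.0389]
eef_rot: [-179.9, 0.1, -92.0]
contact_force: [0.2, -0.3, 1.4]
gripper_width: 0.0613
```

Emit:
{"method": "carry_out", "body": {
  "commands": [0,0,0,0,-0.15,0,0,0,0,0,0,0,0,0,0.2,0,0,0,0,1,0,0,0,0,1]
}}

```text
time_s: 22.4
tcp_pos: [0.5842, 0.1312, 0.0384]
eef_rot: [-180.0, 0.0, -92.0]
contact_force: [-1.7, 0.1, 5.8]
gripper_width: 0.0498
```

Emit:
{"method": "carry_out", "body": {
  "commands": [0,0,0.15,0,1,0,0,0.25,0,1,0,0,0.35,0,1,0,0,0,0,1,0,0,0,0,1]
}}

```text
time_s: 22.9
tcp_pos: [0.5842, 0.1312, 0.0682]
eef_rot: [-179.9, 0.1, -92.0]
contact_force: [-0.1, -0.0, -3.9]
gripper_width: 0.0501
```

```bash
python3 - <<'E'
from h import *
F=[]
for i in range(5):
    c=grab("scene");s=telemetry.get_state();F.append(s["contact_force"])
print(np.mean(F,0).round(2),s["tcp_pos"],s["gripper_width"])
crop(c,220,130,400,290,4.3,"e")
E
```

```text
[-0.03 -0.37 -3.62] [0.58367295 0.13085112 0.06708031] 0.04983977785735428
```

View pics/e.png

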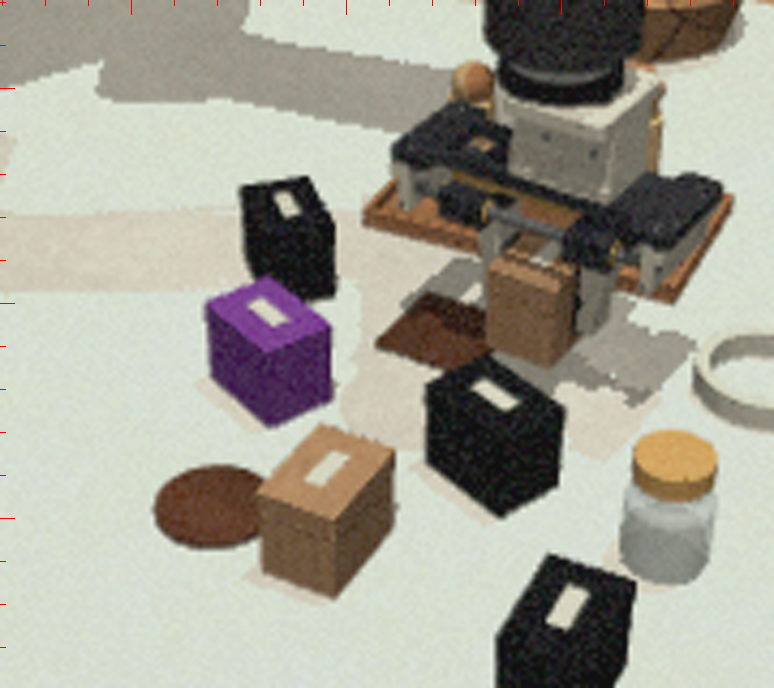

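The box in hand is the full one (-3.6 N). The empty box stands back at its place, at (327,512) in the crop. Now to the mat.

Emit:
{"method": "carry_out", "body": {
  "commands": [0,0,0.6,0,1,0,0,0.9,0,1,0,0,0.7,0,1,-0.05,-0.2,0.3,0,1,-0.15,-0.5,0,0,1,-0.2,-0.8,0,0,1,-0.25,-0.9,0,0,1,-0.25,-0.9,0,0,1]
}}

```text
time_s: 23.95
tcp_pos: [0.5456, -0.0033, 0.1655]
eef_rot: [179.8, -0.0, -92.0]
contact_force: [0.3, 0.1, -4.3]
gripper_width: 0.0498
```

Emit:
{"method": "carry_out", "body": {
  "commands": [-0.25,-0.9,0,0,1,-0.25,-0.9,0,0,1,-0.25,-0.9,0,0,1,-0.25,-0.9,0,0,1,-0.25,-0.9,0,0,1,-0.25,-0.9,0,0,1,-0.25,-0.9,0,0,1,-0.25,-0.9,0,0,1]
}}

```text
time_s: 24.75
tcp_pos: [0.4652, -0.2905, 0.1657]
eef_rot: [179.8, 0.1, -92.0]
contact_force: [0.6, 0.3, -4.3]
gripper_width: 0.0499
```

Emit:
{"method": "carry_out", "body": {
  "commands": [-0.25,-0.6,0,0,1,0,-0.38,0,0,1,0,0,0,0,1,0,0,-0.5,0,1,0,0,-0.8,0,1,0,0,-0.6,0,1,0,0,-0.2,0,1,0,0,0,0,1]
}}

```text
time_s: 25.55
tcp_pos: [0.4571, -0.3275, 0.0822]
eef_rot: [179.8, 0.1, -91.9]
contact_force: [0.8, -0.6, -3.6]
gripper_width: 0.0499
```

Emit:
{"method": "carry_out", "body": {
  "commands": [0,-0.1,-0.4,0,1,0,0,-0.25,0,1,0,0,-0.15,0,1,0,0,-0.1,0,1,0,0,-0.05,0,1,0,0,0,0,1]
}}

```text
time_s: 26.15
tcp_pos: [0.4581, -0.3322, 0.0457]
eef_rot: [-180.0, -0.0, -92.0]
contact_force: [0.4, 0.8, -3.5]
gripper_width: 0.0497
```

Emit:
{"method": "carry_out", "body": {
  "commands": [0,0,-0.03,0,1,0,0,0,0,1]
}}

```text
time_s: 26.35
tcp_pos: [0.4581, -0.3322, 0.0446]
eef_rot: [-180.0, -0.0, -92.0]
contact_force: [1.1, 0.2, -4.3]
gripper_width: 0.0495
```

Still hanging; about 2–3 mm to go.

Emit:
{"method": "carry_out", "body": {
  "commands": [0,0,-0.03,0,1,0,0,-0.03,0,1,0,0,0,0,1]
}}

```text
time_s: 26.65
tcp_pos: [0.4581, -0.3323, 0.0424]
eef_rot: [-180.0, -0.0, -92.0]
contact_force: [-0.7, -0.0, 1.6]
gripper_width: 0.0499
```

Touching. Release, withdraw upward and check.

Emit:
{"method": "carry_out", "body": {
  "commands": [0,0,0,0,-0.15,0,0,0,0,-0.2,0,0,0,0,-0.4,0,0,0,0,-1,0,0,0,0,-1,0,0,0,0,-1,0,0,0.3,0,-1,0,0,0.7,0,-1]
}}

```text
time_s: 27.45
tcp_pos: [0.4565, -0.3317, 0.0809]
eef_rot: [179.7, 0.1, -92.0]
contact_force: [-0.2, -0.6, -1.0]
gripper_width: 0.0871
```

Emit:
{"method": "carry_out", "body": {
  "commands": [0,0,1,0,-1,0,0,1,0,-1,0,0,1,0,-1,0,0,0.9,0,-1,0,0.9,0,-1,-1,0,0.9,0,-1,-1,0,0.9,0,-1,-1,0,0.9,0,-1,-1]
}}

```text
time_s: 28.25
tcp_pos: [0.4576, -0.1871, 0.2391]
eef_rot: [-179.9, 0.0, -108.2]
contact_force: [1.8, 0.9, -0.4]
gripper_width: 0.0873
```

```bash
python3 - <<'E'
from h import *
print(telemetry.get_state()["tcp_pos"])
t=grab("top");s=grab("scene")
im=np.hstack([t["frame"][190:320,140:520],s["frame"][140:330,160:400][30:160]]) 
cv2.imwrite("pics/f.png",cv2.convertScaleAbs(cv2.resize(np.vstack([t["frame"][170:310,140:520],cv2.resize(s["frame"][145:335,150:400],(380,289))])[...,::-1],None,fx=1.35,fy=1.35,interpolation=2),alpha=1.5))
E
```

```text
[ 0.45760781 -0.18705024  0.23907642]
```

View pics/f.png

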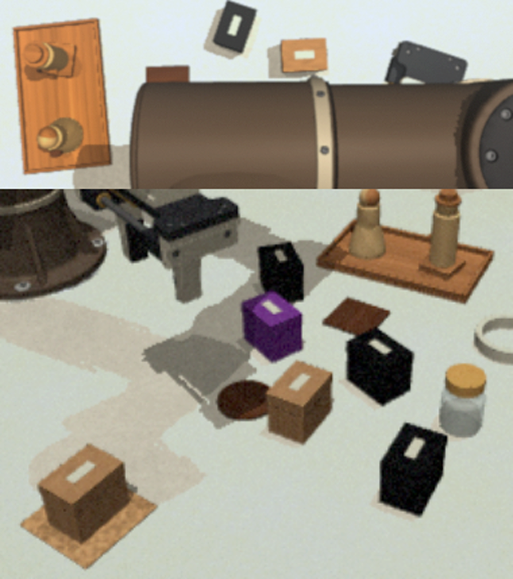

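Emit:
{"method": "carry_out", "body": {
  "commands": [-0.1,0.7,0,-1,-1,-0.1,0.7,0,-1,-1,-0.1,0.7,0,-1,-1,-0.1,0.7,0,-1,-1,-0.1,0.7,0,-1,-1,0,0.7,0,-1,-1,0,0.7,0,-1,-1,0,0.7,0,-1,-1],
  "grip_force": 15
}}

```text
time_s: 29.15
tcp_pos: [0.4379, 0.0366, 0.2389]
eef_rot: [-180.0, 0.1, -140.1]
contact_force: [0.6, -0.9, -0.1]
gripper_width: 0.0877
```

Emit:
{"method": "carry_out", "body": {
  "commands": [0,0.7,0,-1,-1,0,0.7,0,-1,-1,0,0.7,0,-1,-1,0,0.7,0,-1,-1,0,0.7,0,-1,-1,0,0.7,0,-1,-1,0,0.7,0,-1,-1,0,0.7,0,-1,-1]
}}

```text
time_s: 29.95
tcp_pos: [0.4381, 0.2607, 0.2389]
eef_rot: [180.0, 0.0, -172.1]
contact_force: [-0.3, -0.3, 0.5]
gripper_width: 0.0877
```

Emit:
{"method": "carry_out", "body": {
  "commands": [0,0.5,0,-1,-1,0,0.325,0,-1,-1,0,0,-0.5,0,-1,0,0,-0.8,0,-1,0,0,-0.6,0,-1,0,0,0,0,-1,0,0,0,0,-1]
}}

```text
time_s: 30.65
tcp_pos: [0.4385, 0.2928, 0.1629]
eef_rot: [-180.0, 0.0, -180.0]
contact_force: [0.1, -0.1, 0.8]
gripper_width: 0.088
```

```bash
python3 - <<'E'
from h import *
t=grab("top");s=grab("scene")
hsv=cv2.cvtColor(t["frame"],cv2.COLOR_RGB2HSV);m=((hsv[...,1]>70)).astype(np.uint8)
y,x=209,365
mm=np.zeros_like(m);mm[y-14:y+12,x-20:x+22]=m[y-14:y+12,x-20:x+22]
c=max(cv2.findContours(mm,0,2)[0],key=cv2.contourArea);q=cv2.minAreaRect(c);print("empty",q,onz(t,q[0],.06).round(4))
crop(t,435,225,515,295,6,"g1");crop(t,235,180,295,260,6,"g2");a=cv2.imread("pics/g1.png");b=cv2.imread("pics/g2.png")
h=max(a.shape[0],b.shape[0]);o=np.zeros((h,a.shape[1]+b.shape[1],3),np.uint8);o[:a.shape[0],:a.shape[1]]=a;o[:b.shape[0],a.shape[1]:]=b
cv2.imwrite("pics/g.png",o[:600,:800])
E
```

```text
empty ((365.0, 209.0), (22.0, 34.0), 90.0) [ 0.5657 -0.0905  0.06  ]
```

View pics/g.png

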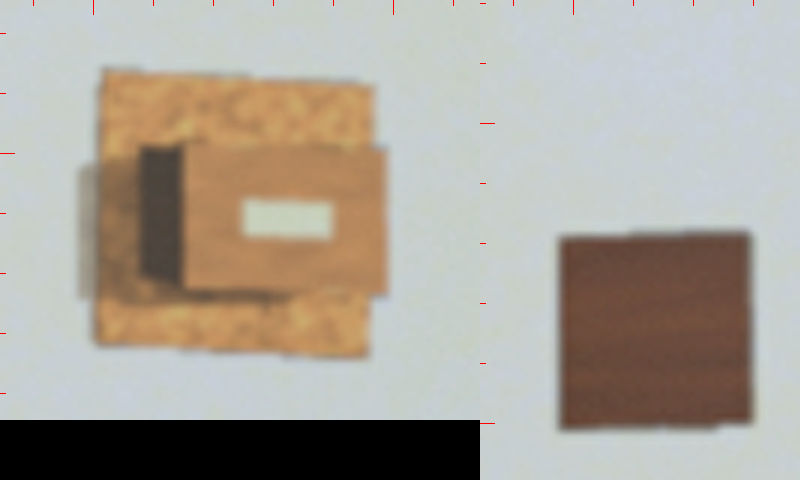

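```bash
python3 - <<'E'
from h import *
t=grab("top")
print(onz(t,(482.1,261.25),.064),onz(t,(473.8,260.2),.004),onz(t,(263.75,234.7),.006))
E
```

```text
[ 0.45792393 -0.33070117  0.064     ] [ 0.45829731 -0.33247591  0.004     ] [0.51249106 0.12842696 0.006     ]
```

Emit:
{"method": "carry_out", "body": {
  "commands": [0,0,-0.7,0,-1,0,0,-0.7,0,-1,0,0,-0.4,0,-1,0,0,-0.29,0,-1,0,0,0,0,0,0,0,0,0,0.05,0,0,0,0,0.1,0,0,0,0,0.15]
}}

```text
time_s: 31.6
tcp_pos: [0.4384, 0.2934, 0.0794]
eef_rot: [179.9, 0.1, -180.0]
contact_force: [-0.9, 0.5, 0.9]
gripper_width: 0.061
```

Emit:
{"method": "carry_out", "body": {
  "commands": [0,0,0,0,0.25,0,0,0,0,0.4,0,0,0,0,1,0,0,0,0,1]
}}

```text
time_s: 32.0
tcp_pos: [0.4381, 0.2929, 0.0784]
eef_rot: [180.0, 0.0, -180.0]
contact_force: [-0.6, -0.3, 1.1]
gripper_width: 0.0357
```

The full box is within about 2 mm of the mat's middle and the empty box within about 2 mm of its start. Now I return the woman.

Emit:
{"method": "carry_out", "body": {
  "commands": [0,0,0.3,0,1,0,0,0.8,0,1,0,0,0.9,0,1,0,0,0.8,0,1,0.04,-0.335,0,0,1,0.1,-0.7,0,0,1,0.1,-0.9,0,0,1,0.15,-1,0,0,1]
}}

```text
time_s: 32.8
tcp_pos: [0.4531, 0.1742, 0.1905]
eef_rot: [180.0, -0.0, -179.9]
contact_force: [0.2, -0.6, -0.7]
gripper_width: 0.0358
```

Emit:
{"method": "carry_out", "body": {
  "commands": [0.15,-1,0,0,1,0.15,-1,0,0,1,0.15,-1,0,0,1,0.15,-1,0,0,1,0.15,-1,0,0,1,0.1,-0.9,0,0,1,0,-0.6,0,0,1,0,-0.3,0,0,1]
}}

```text
time_s: 33.6
tcp_pos: [0.4868, -0.0986, 0.1903]
eef_rot: [-180.0, -0.0, 179.9]
contact_force: [-0.1, 0.4, -1.8]
gripper_width: 0.0355
```

Emit:
{"method": "carry_out", "body": {
  "commands": [0,0,0,0,1,0,0,-0.6,0,1,0,0,-0.8,0,1,0,0,-0.7,0,1,0,0,-0.35,0,1,0,0,-0.15,0,1,0,0,0,0,1,0,0,0,0,1]
}}

```text
time_s: 34.4
tcp_pos: [0.4882, -0.0961, 0.0872]
eef_rot: [180.0, 0.1, -179.9]
contact_force: [0.9, 0.5, -1.6]
gripper_width: 0.0357
```

Emit:
{"method": "carry_out", "body": {
  "commands": [0,0,-0.1,0,1,0,0,-0.05,0,1,0,0,-0.03,0,1,0,0,-0.02,0,1,0,0,0,0,1,0,0,0,0,0.1,0,0,0,0,0,0,0,0,0,-0.5]
}}

```text
time_s: 35.2
tcp_pos: [0.4877, -0.0966, 0.0784]
eef_rot: [-180.0, 0.0, -180.0]
contact_force: [-0.2, 0.3, -0.2]
gripper_width: 0.0471
```

Emit:
{"method": "carry_out", "body": {
  "commands": [0,0,0,0,-1,0,0,0,0,-1,0,0,0.3,0,-1,0,0,0.7,0,-1,0,0,1,0,-1,0,0,1,0,-1,0,0,1,0,-1,0,0,0,0,-1]
}}

```text
time_s: 36.0
tcp_pos: [0.4904, -0.0967, 0.2442]
eef_rot: [180.0, 0.6, -179.9]
contact_force: [0.7, 0.6, -1.0]
gripper_width: 0.0878
```

Emit:
{"method": "carry_out", "body": {
  "commands": [0.06,0.485,0,0,-1,0.1,0.9,0,0,-1,0.2,1,0,0,-1,0.2,1,0,0,-1,0.2,1,0,0,-1,0.2,1,0,0,-1,0.2,1,0,0,-1,0.2,1,0,0,-1]
}}

```text
time_s: 36.8
tcp_pos: [0.5419, 0.2005, 0.2379]
eef_rot: [-180.0, -0.0, -180.0]
contact_force: [2.3, -0.6, 0.4]
gripper_width: 0.0874
```

Emit:
{"method": "carry_out", "body": {
  "commands": [0.2,1,0,0,-1,0.2,0.9,0,0,-1,0,0.6,0,0,-1,0,0.2,0,0,-1,0,0,-0.5,0,-1,0,0,-0.6,0,-1,0,0,0,0,-1,0,0,0,0,-1]
}}

```text
time_s: 37.6
tcp_pos: [0.5579, 0.306, 0.1946]
eef_rot: [-179.9, -0.0, -180.0]
contact_force: [-0.1, 0.4, 0.1]
gripper_width: 0.0875
```

```bash
python3 - <<'E'
from h import *
t=grab("top");s=grab("scene")
crop(t,335,215,395,275,6,"g1");crop(s,240,190,300,270,6,"g2");a=cv2.imread("pics/g1.png");b=cv2.imread("pics/g2.png")
o=np.zeros((480,720,3),np.uint8);o[:360,:360]=a;o[:480,360:]=b
cv2.imwrite("pics/h.png",o)
E
```

```text
(no output)
```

View pics/h.png

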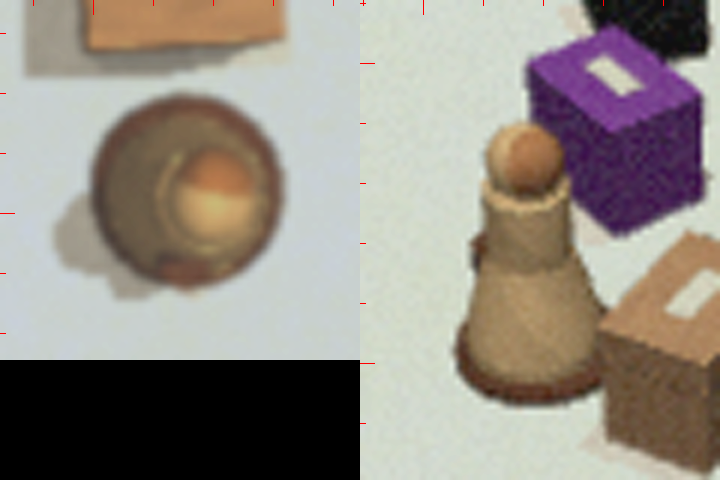

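The woman stands upright, concentric on the round stand (crop centre about (188,190)). Now the shepherd.

Emit:
{"method": "carry_out", "body": {
  "commands": [0,0,-0.8,0,-1,0,0,-0.8,0,-1,0,0,-0.5,0,-1,0,0,-0.25,0,-1,0,0,-0.12,0,-0.4,0,0,0,0,-0.2,0,0,0,0,-0.1,0,0,0,0,0]
}}

```text
time_s: 38.5
tcp_pos: [0.5586, 0.3073, 0.0969]
eef_rot: [179.9, 0.1, -180.0]
contact_force: [-0.6, 0.2, 0.1]
gripper_width: 0.0612
```

Emit:
{"method": "carry_out", "body": {
  "commands": [0,0,0,0,0.1,0,0,0,0,0.2,0,0,0,0,1,0,0,0,0,1,0,0,0.25,0,1,0,0,0.25,0,1]
}}

```text
time_s: 39.1
tcp_pos: [0.5577, 0.3066, 0.1159]
eef_rot: [-180.0, -0.0, -180.0]
contact_force: [1.0, -0.2, -1.5]
gripper_width: 0.0399
```

Emit:
{"method": "carry_out", "body": {
  "commands": [0,0,0.4,0,1,0,0,0.6,0,1,-0.1,-0.3,0,0,1,-0.2,-0.7,0,0,1,-0.25,-0.9,0,0,1,-0.25,-0.9,0,0,1,-0.2,-0.9,0,0,1,-0.1375,-0.5,0,0,1]
}}

```text
time_s: 39.9
tcp_pos: [0.5111, 0.1362, 0.1558]
eef_rot: [-180.0, -0.0, 180.0]
contact_force: [-0.5, 1.1, -0.7]
gripper_width: 0.0397
```

Emit:
{"method": "carry_out", "body": {
  "commands": [0,-0.275,0,0,1,0,0,0,0,1,0,0,-0.4,0,1,0,0,-0.5,0,1,0,0,-0.3,0,1,0,0,-0.15,0,1,0,0,0,0,1,0,0,0,0,1]
}}

```text
time_s: 40.7
tcp_pos: [0.513, 0.1282, 0.102]
eef_rot: [180.0, 0.0, -179.9]
contact_force: [-0.7, 1.0, -0.7]
gripper_width: 0.0398
```

Emit:
{"method": "carry_out", "body": {
  "commands": [0,0,-0.075,0,1,0,0,-0.05,0,1,0,0,-0.025,0,1,0,0,0,0,1,0,0,0,0,0,0,0,0,0,-0.1,0,0,0,0,-0.5,0,0,0,0,-1]
}}

```text
time_s: 41.5
tcp_pos: [0.5125, 0.1278, 0.0956]
eef_rot: [180.0, 0.0, -180.0]
contact_force: [-0.0, 0.4, 0.5]
gripper_width: 0.0588
```

Emit:
{"method": "carry_out", "body": {
  "commands": [0,0,0,0,-1,0,0,0,0,-1,0,0,0.3,0,-1,0,0,0.7,0,-1,0,0,1,0,-1,0,0,1,0,-1,0,0,0.5,0,-1,0,0.5,0,0,-1]
}}

```text
time_s: 42.3
tcp_pos: [0.5139, 0.1475, 0.2406]
eef_rot: [179.8, 0.4, 180.0]
contact_force: [0.6, -0.3, -0.8]
gripper_width: 0.0879
```

Emit:
{"method": "carry_out", "body": {
  "commands": [0,1,0,0,-1,0,1,0,0,-1,0,1,0,0,-1,0,1,0,0,-1,0,0.5,0,0,-1,0,0,0,0,-1,0,0,0,0,-1]
}}

```text
time_s: 43.0
tcp_pos: [0.5122, 0.3277, 0.2358]
eef_rot: [-180.0, -0.0, -179.9]
contact_force: [0.1, 0.1, 0.4]
gripper_width: 0.0876
```

```bash
python3 - <<'E'
from h import *
t=grab("top");s=grab("scene")
crop(t,230,180,400,280,3,"g1");crop(s,150,150,400,330,3,"g2");a=cv2.imread("pics/g1.png");b=cv2.imread("pics/g2.png")
b=cv2.resize(b,(400,288))
o=np.zeros((595,510,3),np.uint8);o[:300,:510]=a;o[300:588,:400]=b
cv2.imwrite("pics/i.png",o)
E
```

```text
(no output)
```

View pics/i.png

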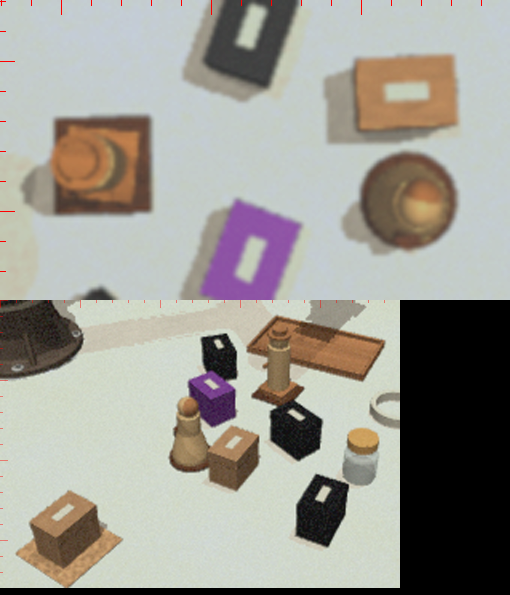

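The last picture shows the shepherd (104,165) and the woman (408,200) upright and centred on their stands. The full box is on the mat, the empty box is in place, and the jar and tape are untouched. I'm handing in.

```bash
python3 -c "
from plant import r;print(r.close_job())"
```

```text
the job is handed in; nothing more can be done
None
```

The job is done and handed in at about 43 s on the robot's clock, out of 141 s. `close_job()` gives no verdict, so what follows is my own last checks.

- **Order followed:** I put both figures upright in the tray, then lifted each box in turn. The right-hand box read about 0.7 N at the wrist, so it is the empty one, and I put it back. The left-hand box read about 3.6 N (roughly 370 g), so it is the full one, and I set it on the mat. The figures then went back to their stands.
- **Full box:** it measured about 2 mm from the middle of the mat in the top view.
- **Empty box:** it measured within about 2 mm of where it started.
- **Figures:** both look upright and centred on their own stands in both views. I judged this by eye in the pictures rather than measuring it, against the 12 mm limit.
- **Bystanders and arm:** the jar looks unmoved, and so does the part of the tape roll in view. The gripper was clear of everything, above the tray.
- **Disagreements:** triangulated heights agreed with the text to about 1–2 mm. Two corner matches I tried early on disagreed between the views, and I dropped them. No check failed.

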